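# Set out the beeswax tablets in the show rack

### The arm

A 6-joint arm with a two-finger parallel gripper is mounted at the origin on the work surface. World frame = base frame: x ahead of the robot, y to its left, z up, the work surface at z = 0. Lengths are in m, angles in rad, forces in N, time in s.
With the tool pointing down it reaches from about 0.275 to 0.85 m from the base axis. Payload 5.2 kg.
Tool frame: the origin (TCP) lies midway between the tips of the shut fingers; the grasp point (between the pads) lies 19 mm behind it; z points along the fingers, y is the line along which they close (so a half turn about z gives the same grasp; the last joint's range is limited). The gripper opens to 85 mm and grips with 20 to 120 N. Pads are 22 mm wide; open, the fingers measure 114 mm over their backs; the gripper's body (76 mm by 85 mm) begins 54 mm behind the grasp point. The pads swing forward as they close: fully open they stand 13 mm farther back than shut.
Start: joints at [-1.43, 0.259, 1.535, -0, 1.348, -0.203], TCP at [0.185, -0.518, 0.231] pointing down, gripper open.
Joint ranges: [-3.14, 3.14], [-0.91, 2.08], [0.19, 2.58], [-1.22, 4.36], [0.22, 2.71], [-3.12, 3.12]. Speed limits (rad/s): [2.57, 2.57, 3.14, 3.14, 3.14, 3.14].

### API

Orientations are given as a unit quaternion [w, x, y, z].
In Python, from plant import bot gives the robot as it stands. Calls block until the motion is done:
- bot.goto(position, orientation): joint-space move of the TCP to a pose.
- bot.servo_line(position, rotation=None, v=0.15, until_force=None): straight line of the TCP; rotation=None keeps the orientation; v is the mean speed in m/s. With until_force (N) it stops when the force on the tool has changed by that much, and returns True; else False.
- bot.movej(angles): joint-space move.
- bot.let_go() and bot.close(squeeze=None): open the fingers fully, or close them until they stop; squeeze is the grip in N (None keeps the last).
- bot.pause(seconds).
- bot.ik(position, orientation): joint angles nearest the present ones, or None.
- bot.camera(name): name is "scene" or "top" or "wrist"; returns a dict with "img" (480x640x3 uint8, red, green, blue), "mtx" (3x3 intrinsics, pixels), "k1" (the pictures are not rectified: a ray, as slopes to the right and down, at radius r is drawn at 1 + k1 r^2 times it, then the intrinsics apply), "pose" (4x4, takes a point from camera to world coordinates). Camera axes: x right, y down, z forward; pixel columns grow to the right and rows downward; lengths in m; the calibration is good to about 2 mm. A picture is of the moment at which its call begins. There is no depth.
A pose or a line that the arm cannot do raises bot.PlanningError and nothing moves.
- bot.job_done(): hands the job in; it is judged then, once.
Readings, each from a call of its own:
- bot.current_t(): time.
- bot.current_qpos(): joint angles.
- bot.current_joint_vel(): joint speeds.
- bot.current_tau(): joint torques, N m.
- bot.current_eef_pos(): TCP position.
- bot.current_tool_rot(): TCP orientation.
- bot.current_ft_force(): force on the tool from outside, world axes, zero at the start.
- bot.current_ft_torque(): the same for the moment, N m.
- bot.current_opening(): opening from 0.0 (shut) to 1.0 (fully open).
- bot.current_grip_force(): force on a finger pad.
Only numpy, scipy, OpenCV 4.12 (cv2) and the standard library are available. Lean on these libraries where they do the work, as an engineer would, in place of code of your own. Each camera call takes 0.05 s, during which the arm holds its last target. There are 200 camera calls.

### The job

Lift the clear cover off the board by its knob and set it down on the grey mat, then stand every wax tablet on its short end in the slotted display rack, one to a slot, right down in the slot and centred across the rack. When all are in, put the cover back squarely on the empty board; leave the honey jars and the hammer alone.

Things in the scene. Friction and masses are not known exactly. Their poses are not given: they have to be found in the camera images.
- cover: clear plastic dust cover, a loose open-bottomed box 216 (its x) x 184 (its y) mm, 49 mm high, walls and top 4 mm thick, 0.35 kg, with a dark wooden cylindrical knob (28 mm diameter, 30 mm tall) standing on the middle of its top. Origin: centre of its lower rim; z up. It starts on the board over the tablets
- knob_top (a point): centre of the top of the cover's knob, 79 mm above the cover's lower rim
- board: fixed pale wooden board 240 (x) x 210 (y) mm, 12 mm thick, lying on the bench. Origin: centre of its underside; z up
- mat: fixed grey felt mat 240 (x) x 200 (y) mm, 3 mm thick, lying empty on the bench. Origin: centre of its underside; z up
- rack: fixed wooden display rack, foot 250 (x) x 80 (y) x 10 mm; four slots one behind another along x, 54 mm apart, slot0 nearest the robot, on a ridge 36 mm wide (narrower than a tablet: fingers pass at both sides). Origin: centre of the foot's underside; z up, x away from the robot. A gripper at a tablet's sides overhangs the slot nearer the robot, so fill far slots first
- tablet0: a loose moulded beeswax tablet, 80 (its x) x 45 (its y) x 24 (its z) mm, about 83 g, origin at its centre. It starts lying flat (z up) on the board under the cover, its long x roughly along the board's x; all tablets are alike; three or all four of the tablets are present (None if absent)
- tablet1: a loose moulded beeswax tablet, 80 (its x) x 45 (its y) x 24 (its z) mm, about 83 g, origin at its centre. It starts lying flat (z up) on the board under the cover, its long x roughly along the board's x; all tablets are alike; may be absent
- tablet2: a loose moulded beeswax tablet, 80 (its x) x 45 (its y) x 24 (its z) mm, about 83 g, origin at its centre. It starts lying flat (z up) on the board under the cover, its long x roughly along the board's x; all tablets are alike; may be absent
- tablet3: a loose moulded beeswax tablet, 80 (its x) x 45 (its y) x 24 (its z) mm, about 83 g, origin at its centre. It starts lying flat (z up) on the board under the cover, its long x roughly along the board's x; all tablets are alike; may be absent
- slot0: slot 0 of the rack. Origin: middle of its floor, 30 mm above the bench; z up along the slot, leaning 30 deg from vertical, top away from the robot; y across the rack; x into the backrest. 30 mm wide (x -15 to 15); backrest to z = 48 mm, front lip to z = 16 mm, each 8 mm thick, 36 mm wide. A tablet in it on its short end has its centre at z = 40 mm, x = 3 mm against the rest
- slot1: slot 1 of the rack. Origin: middle of its floor, 30 mm above the bench; z up along the slot, leaning 30 deg from vertical, top away from the robot; y across the rack; x into the backrest. 30 mm wide (x -15 to 15); backrest to z = 48 mm, front lip to z = 16 mm, each 8 mm thick, 36 mm wide. A tablet in it on its short end has its centre at z = 40 mm, x = 3 mm against the rest
- slot2: slot 2 of the rack. Origin: middle of its floor, 30 mm above the bench; z up along the slot, leaning 30 deg from vertical, top away from the robot; y across the rack; x into the backrest. 30 mm wide (x -15 to 15); backrest to z = 48 mm, front lip to z = 16 mm, each 8 mm thick, 36 mm wide. A tablet in it on its short end has its centre at z = 40 mm, x = 3 mm against the rest
- slot3: slot 3 of the rack. Origin: middle of its floor, 30 mm above the bench; z up along the slot, leaning 30 deg from vertical, top away from the robot; y across the rack; x into the backrest. 30 mm wide (x -15 to 15); backrest to z = 48 mm, front lip to z = 16 mm, each 8 mm thick, 36 mm wide. A tablet in it on its short end has its centre at z = 40 mm, x = 3 mm against the rest
- jar_a: honey jar, 68 mm across, 95 mm tall, not part of the job; origin: centre of its underside
- jar_b: honey jar, 68 mm across, 95 mm tall, not part of the job; origin: centre of its underside
- hammer: claw hammer lying on the bench at the side, not part of the job; origin under its middle

How it is judged:
On the way, in this order (a step that is already met when the one before it is completed fails the run):
1. the cover has been set down level on the mat and let go (horizontal distance between cover and mat below 0.05 m and height (world z) of cover between -0.001 and 0.008 m and angle between cover's own z axis and vertical below 0.06 rad and linear speed of cover below 0.02 m/s and contact force between cover and the fingers below 0.1 N), for 0.2 s.
2. every tablet stands in a slot of the rack, released (((x of tablet0 in the frame of slot0 between -0.007 and 0.01 m and y of tablet0 in the frame of slot0 between -0.015 and 0.015 m and z of tablet0 in the frame of slot0 between 0.034 and 0.047 m and angle between the x axis of tablet0 and the z axis of slot0, either way round below 0.2 rad) or (x of tablet0 in the frame of slot1 between -0.007 and 0.01 m and y of tablet0 in the frame of slot1 between -0.015 and 0.015 m and z of tablet0 in the frame of slot1 between 0.034 and 0.047 m and angle between the x axis of tablet0 and the z axis of slot1, either way round below 0.2 rad) or (x of tablet0 in the frame of slot2 between -0.007 and 0.01 m and y of tablet0 in the frame of slot2 between -0.015 and 0.015 m and z of tablet0 in the frame of slot2 between 0.034 and 0.047 m and angle between the x axis of tablet0 and the z axis of slot2, either way round below 0.2 rad) or (x of tablet0 in the frame of slot3 between -0.007 and 0.01 m and y of tablet0 in the frame of slot3 between -0.015 and 0.015 m and z of tablet0 in the frame of slot3 between 0.034 and 0.047 m and angle between the x axis of tablet0 and the z axis of slot3, either way round below 0.2 rad)) and linear speed of each of tablet0, tablet1, tablet2, tablet3 below 0.02 m/s and contact force between each of tablet0, tablet1, tablet2, tablet3 and the fingers below 0.1 N and ((x of tablet1 in the frame of slot0 between -0.007 and 0.01 m and y of tablet1 in the frame of slot0 between -0.015 and 0.015 m and z of tablet1 in the frame of slot0 between 0.034 and 0.047 m and angle between the x axis of tablet1 and the z axis of slot0, either way round below 0.2 rad) or (x of tablet1 in the frame of slot1 between -0.007 and 0.01 m and y of tablet1 in the frame of slot1 between -0.015 and 0.015 m and z of tablet1 in the frame of slot1 between 0.034 and 0.047 m and angle between the x axis of tablet1 and the z axis of slot1, either way round below 0.2 rad) or (x of tablet1 in the frame of slot2 between -0.007 and 0.01 m and y of tablet1 in the frame of slot2 between -0.015 and 0.015 m and z of tablet1 in the frame of slot2 between 0.034 and 0.047 m and angle between the x axis of tablet1 and the z axis of slot2, either way round below 0.2 rad) or (x of tablet1 in the frame of slot3 between -0.007 and 0.01 m and y of tablet1 in the frame of slot3 between -0.015 and 0.015 m and z of tablet1 in the frame of slot3 between 0.034 and 0.047 m and angle between the x axis of tablet1 and the z axis of slot3, either way round below 0.2 rad)) and ((x of tablet2 in the frame of slot0 between -0.007 and 0.01 m and y of tablet2 in the frame of slot0 between -0.015 and 0.015 m and z of tablet2 in the frame of slot0 between 0.034 and 0.047 m and angle between the x axis of tablet2 and the z axis of slot0, either way round below 0.2 rad) or (x of tablet2 in the frame of slot1 between -0.007 and 0.01 m and y of tablet2 in the frame of slot1 between -0.015 and 0.015 m and z of tablet2 in the frame of slot1 between 0.034 and 0.047 m and angle between the x axis of tablet2 and the z axis of slot1, either way round below 0.2 rad) or (x of tablet2 in the frame of slot2 between -0.007 and 0.01 m and y of tablet2 in the frame of slot2 between -0.015 and 0.015 m and z of tablet2 in the frame of slot2 between 0.034 and 0.047 m and angle between the x axis of tablet2 and the z axis of slot2, either way round below 0.2 rad) or (x of tablet2 in the frame of slot3 between -0.007 and 0.01 m and y of tablet2 in the frame of slot3 between -0.015 and 0.015 m and z of tablet2 in the frame of slot3 between 0.034 and 0.047 m and angle between the x axis of tablet2 and the z axis of slot3, either way round below 0.2 rad)) and ((x of tablet3 in the frame of slot0 between -0.007 and 0.01 m and y of tablet3 in the frame of slot0 between -0.015 and 0.015 m and z of tablet3 in the frame of slot0 between 0.034 and 0.047 m and angle between the x axis of tablet3 and the z axis of slot0, either way round below 0.2 rad) or (x of tablet3 in the frame of slot1 between -0.007 and 0.01 m and y of tablet3 in the frame of slot1 between -0.015 and 0.015 m and z of tablet3 in the frame of slot1 between 0.034 and 0.047 m and angle between the x axis of tablet3 and the z axis of slot1, either way round below 0.2 rad) or (x of tablet3 in the frame of slot2 between -0.007 and 0.01 m and y of tablet3 in the frame of slot2 between -0.015 and 0.015 m and z of tablet3 in the frame of slot2 between 0.034 and 0.047 m and angle between the x axis of tablet3 and the z axis of slot2, either way round below 0.2 rad) or (x of tablet3 in the frame of slot3 between -0.007 and 0.01 m and y of tablet3 in the frame of slot3 between -0.015 and 0.015 m and z of tablet3 in the frame of slot3 between 0.034 and 0.047 m and angle between the x axis of tablet3 and the z axis of slot3, either way round below 0.2 rad))), for 0.3 s.
At the end, for the whole second after the job is handed in: Every tablet present stands short end down in a slot of the rack (centre within 15 mm of the rack's middle line, 34 to 47 mm up the slot, long axis within 0.2 rad of the slot), and the cover rests level on the board, within 20 mm of its centre and 0.15 rad of its direction, all released and at rest (all of step 2 and horizontal distance between cover and board below 0.02 m and height (world z) of cover between 0.008 and 0.017 m and angle between cover's own z axis and vertical below 0.06 rad and linear speed of cover below 0.02 m/s and contact force between cover and the fingers below 0.1 N and angle between the x axis of cover and the x axis of board, either way round below 0.15 rad); the robot touches nothing.
It fails at once if a honey jar or the hammer is moved more than 30 mm (distance of any of jar_a, jar_b, hammer from where it was at the start of the episode above 0.03 m).
Of tablet0, tablet1, tablet2, tablet3 only 3 to 4 are there at a start; the rules pass over those that are not, and their reading is None.
At some moment in a run one of cover may be knocked a few centimetres aside while the robot is not near it.
It also fails if it takes over 210 s, if anything falls off the work surface, if the arm or the gripper's body presses on something with over 40 N, if the wrist force passes 120 N, or if a joint passes its speed limit or range.

## Working session

There is one attempt and no reset: what is moved stays moved. The work goes in short steps, each a Python script; the robot and the scene stay as the last script left them, time stands still between calls to the robot, and variables do not carry over. Pictures are saved under pics/ and viewed, at most 14 in all, crops included, and the job is handed in when it is done.

```bash
ls; mkdir -p pics; python3 - <<'E'
from plant import bot
import cv2,numpy as np
for n in("top","scene"):
    c=bot.camera(n);cv2.imwrite(f"pics/{n}0.png",c["img"][:,:,::-1]);print(n,c["mtx"].tolist(),c["k1"],np.round(c["pose"],3).tolist())
print(bot.current_t(),bot.current_tool_rot())
E
```

```text
pics
top [[440.84795655199247, 0.0, 320.21481726766956], [0.0, 440.84795655199247, 244.8474098245036], [0.0, 0.0, 1.0]] -0.010935478511772153 [[-0.01, -0.997, 0.071, 0.558], [-1.0, 0.01, -0.002, -0.053], [0.001, -0.071, -0.998, 0.885], [0.0, 0.0, 0.0, 1.0]]
scene [[440.6532192964811, 0.0, 315.4112162898408], [0.0, 440.6532192964811, 240.5887631084748], [0.0, 0.0, 1.0]] -0.11213945076384757 [[0.696, 0.509, -0.506, 1.13], [0.718, -0.497, 0.487, -0.511], [-0.004, -0.702, -0.712, 0.781], [0.0, 0.0, 0.0, 1.0]]
0.1 [-8.54052617e-04  9.85262817e-01  1.71045173e-01  3.39138022e-05]
```

View pics/top0.png

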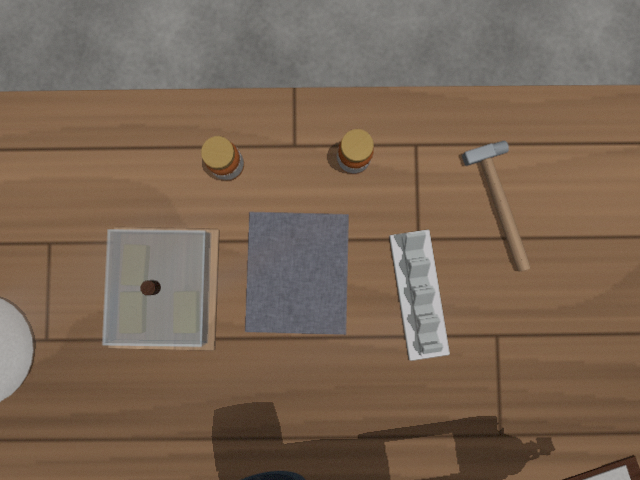

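View pics/scene0.png

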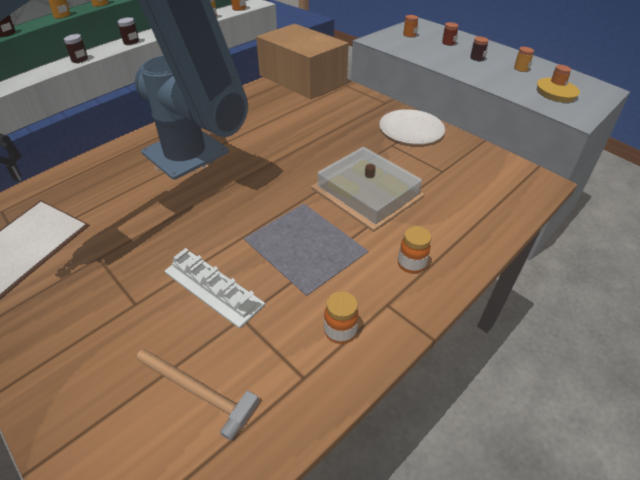

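The top view shows the board and cover at left with the knob at about (150,287). Three tablets are under the cover, near (133,265), (131,313) and (185,313). The mat is at (297,272) and the rack, slightly yawed, at (419,295). The scene view agrees, with the jars and hammer clear of the working path.

```bash
cat > h.py <<'E'
from plant import bot
import cv2,numpy as np
from scipy.spatial.transform import Rotation as R
def snap(n,name=None):
    c=bot.camera(n)
    if name: cv2.imwrite(f"pics/{name}.png",c["img"][:,:,::-1])
    c["hsv"]=cv2.cvtColor(c["img"],cv2.COLOR_RGB2HSV); return c
def rays(c,uv):
    d=np.array([c["k1"],0,0,0,0.])
    p=cv2.undistortPoints(np.float64(uv).reshape(-1,1,2),c["mtx"],d).reshape(-1,2)
    return np.c_[p,np.ones(len(p))]@c["pose"][:3,:3].T
def onz(c,uv,z):
    r=rays(c,uv);o=c["pose"][:3,3]; return (o+r*((z-o[2])/r[:,2])[:,None])[:,:2]
def proj(c,P):
    q=(np.atleast_2d(P)-c["pose"][:3,3])@c["pose"][:3,:3]
    return cv2.projectPoints(q.reshape(-1,1,3),np.zeros(3),np.zeros(3),c["mtx"],np.array([c["k1"],0,0,0,0.]))[0].reshape(-1,2)
def blobs(m,amin):
    cs,_=cv2.findContours(np.uint8(m)*255,cv2.RETR_EXTERNAL,cv2.CHAIN_APPROX_NONE)
    return sorted([k.reshape(-1,2) for k in cs if cv2.contourArea(k)>amin],key=lambda k:-cv2.contourArea(k))
def rect(c,k,z):
    """contour -> centre, (dim nearest x, dim nearest y), yaw in (-45,45) deg"""
    (p,s,a)=cv2.minAreaRect(np.float32(onz(c,k,z)*1000)); a=(a+45)%90-45 if False else a
    while a>45: a-=90;s=s[::-1]
    return np.array(p)/1000,np.round(s,1),a
def pose(pitch,yaw):
    """tool pointing down; pitch>0 tips the pointing direction towards heading yaw (rad); closing along sideways"""
    m=R.from_euler('z',yaw)*R.from_euler('y',-pitch)*R.from_matrix(np.diag([1,-1,-1.]))
    return m
def quat(m): return np.roll(m.as_quat(),1)
E
python3 - <<'E'
from h import *
c=snap("top");H=c["hsv"].astype(int);h,s,v=H[...,0],H[...,1],H[...,2]
for p in [(272,297),(245,395),(352,440),(255,410),(300,212),(230,150),(265,133),(287,150),(290,180),(300,60),(347,180)]: print(p,H[p])
yy,xx=np.mgrid[:480,:640]
m=(s<60)&(v<140)&(yy>195)&(yy<350)&(xx>225)&(xx<370)
for k in blobs(m,2000):print("mat",rect(c,k,.003))
m=(s<60)&(v>190)&(yy>195)&(yy<380)&(xx>370)&(xx<470)
for k in blobs(m,500):print("rack",rect(c,k,.010),cv2.contourArea(k))
m=(v<75)&(yy>260)&(yy<310)&(xx>130)&(xx<175)
for k in blobs(m,20):print("knob",k.mean(0),onz(c,[k.mean(0)],.08),cv2.contourArea(k))
print(onz(c,[(104,345),(204,345),(208,230),(108,230)],.061),onz(c,[(215,349),(219,229)],.012))
E
```

```text
(272, 297) [120  19 106]
(245, 395) [165   3 192]
(352, 440) [150   1 187]
(255, 410) [ 90   5 165]
(300, 212) [ 15  81 160]
(230, 150) [ 10  19 161]
(265, 133) [ 20  37 137]
(287, 150) [  9 119  71]
(290, 180) [ 23  15 134]
(300, 60) [ 14  99 132]
(347, 180) [ 15  76 158]
mat (array([ 0.56604626, -0.00801496]), array([240.5, 201.1]), -2.0196533203125)
knob [150.41176471 287.29411765] [[0.54040864 0.25488645]] 209.5
[[0.43454756 0.34653787]
 [0.43297348 0.1613965 ]
 [0.6461538  0.15556258]
 [0.64809299 0.34399965]] [[0.41763442 0.15259536]
 [0.65318936 0.14608501]]
```

```bash
python3 - <<'E'
from h import *
for p,y,n in [((.54,.25,.33),0,"w_board"),((.5,-.25,.30),0,"w_rack")]:
    try: bot.goto(p,quat(pose(0,y)))
    except bot.PlanningError as e: print(e);continue
    print(np.round(bot.current_qpos(),2)); c=snap("wrist",n); print(np.round(c["pose"],3).tolist(),c["mtx"][0,0],c["k1"])
    np.savez("pics/"+n,**c)
print(bot.current_t())
E
```

```text
[ 0.24  0.3   1.24 -0.    1.6   1.82]
[[-0.002, -0.96, -0.28, 0.612], [-1.0, 0.002, 0.001, 0.25], [-0.0, 0.28, -0.96, 0.473], [0.0, 0.0, 0.0, 1.0]] 410.9257268720031 -0.0842321524143113
[-0.66  0.24  1.39  0.    1.51  0.91]
[[0.001, -0.96, -0.28, 0.572], [-1.0, -0.001, 0.0, -0.249], [-0.001, 0.28, -0.96, 0.443], [0.0, 0.0, 0.0, 1.0]] 410.9257268720031 -0.0842321524143113
5.0667
```

View pics/w_board.png

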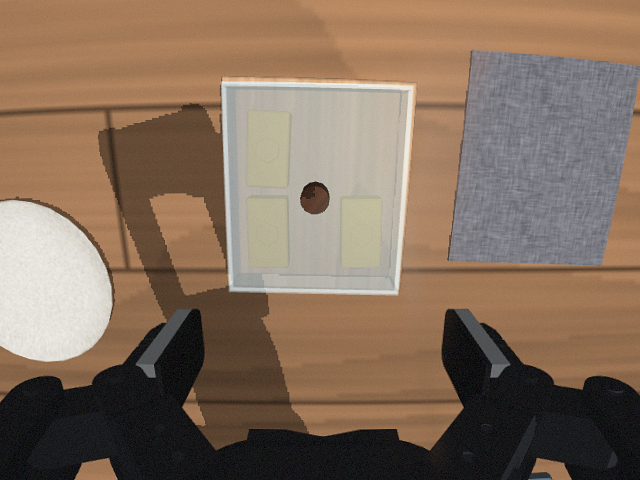

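View pics/w_rack.png

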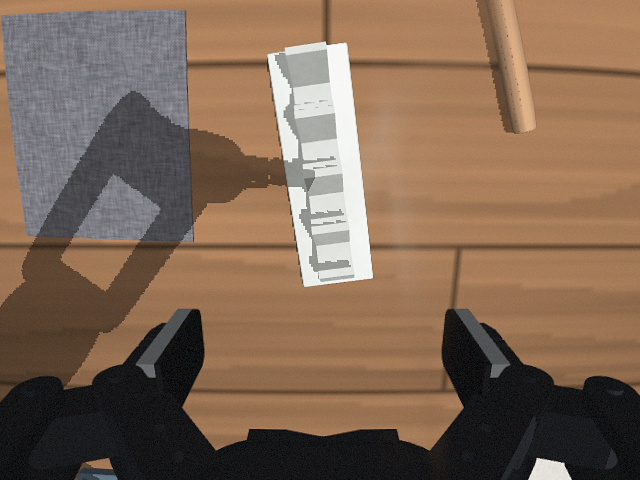

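The wrist view over the board shows the knob top at about (315,198), three tablets and the cover rim corners near (222,78) to (398,295). In the rack view the foot corners are at about (268,55), (347,43), (372,278) and (305,286).

```bash
python3 - <<'E'
from h import *
t=snap("top")
yy,xx=np.mgrid[:480,:640]
def lab(c): 
    H=c["hsv"].astype(int);return H[...,0],H[...,1],H[...,2]
w=dict(np.load("pics/w_rack.npz"));h,s,v=lab(w)
m=(s<45)&(xx>255)&(xx<385)&(yy>30)&(yy<295)
k=blobs(m,2000)[0];print("rack w",rect(w,k,.010),cv2.approxPolyDP(k,4,True).reshape(-1,2).tolist())
h,s,v=lab(t)
m=(s<45)&(yy>195)&(yy<380)&(xx>370)&(xx<470)
k=blobs(m,500)[0];print("rack t",rect(t,k,.010),cv2.approxPolyDP(k,3,True).reshape(-1,2).tolist())
b=dict(np.load("pics/w_board.npz"));h,s,v=lab(b)
ks=[k for k in blobs((v<110)&(s>90)&(xx>295)&(xx<335)&(yy>175)&(yy<220),30)];kb=ks[0]
h,s,v=lab(t);kt=blobs((v<90)&(s>60)&(yy>270)&(yy<305)&(xx>135)&(xx<168),30)[0]
print("knob",kb.min(0),kb.max(0),kt.min(0),kt.max(0))
# knob top disc: use far-from-nadir end of the blob
print("wrist full-centre", [onz(b,[(kb.min(0)+kb.max(0))/2],z) for z in(.076,.091)], "top",[onz(t,[(kt.min(0)+kt.max(0))/2],z) for z in(.076,.091)])
print("coverW",onz(b,[(222,78),(416,84),(398,295),(229,292)],.061))
E
```

```text
rack w (array([ 0.52290735, -0.24866663]), array([252.2,  80.1]), 7.659580707550049) [[344, 42], [293, 46], [267, 55], [304, 286], [372, 277]]
rack t (array([ 0.52370209, -0.27451065]), array([249.9, 132.8]), 7.869041442871094) [[429, 230], [389, 237], [410, 360], [449, 354], [447, 342], [452, 335], [459, 340], [469, 337], [469, 319], [462, 316], [468, 311], [452, 315], [442, 312]]
knob [301 182] [328 213] [141 281] [159 294]
wrist full-centre [array([[0.54107018, 0.25755782]]), array([[0.54376039, 0.25725557]])] top [array([[0.53995447, 0.25716688]]), array([[0.54028458, 0.25140988]])]
coverW [[0.6541     0.34511715]
 [0.64817319 0.16044274]
 [0.43108025 0.16770951]
 [0.43485964 0.35173101]]
```

```bash
python3 - <<'E'
from h import *
q=quat(pose(0,-.031)); k=[.541,.2565]
bot.goto(k+[.2],q)
print(bot.servo_line(k+[.067],v=.12,until_force=15),bot.current_eef_pos())
bot.close(60); print(bot.current_opening(),bot.current_grip_force())
bot.servo_line(k+[.19],v=.12); print(bot.current_opening(),bot.current_ft_force())
bot.servo_line([.563,-.008,.19],v=.2)
bot.servo_line([.563,-.008,.07],v=.12)
print(bot.servo_line([.563,-.008,.055],v=.03,until_force=4),bot.current_eef_pos())
bot.let_go();bot.servo_line([.563,-.008,.2],v=.2)
bot.goto([.5,.25,.33],quat(pose(0,-.031)))
c=snap("wrist","w_b2");np.savez("pics/w_b2",**c);t=snap("top","t2");np.savez("pics/t2",**t)
print(bot.current_t())
a=np.hstack([c["img"][:300],t["img"][180:480]])[:,:,::-1];cv2.imwrite("pics/both.png",cv2.resize(a,(800,188)) if 0 else np.vstack([c["img"][:300],t["img"][180:400]])[:,:,::-1])
E
```

```text
False [0.54167955 0.25667618 0.06785266]
0.3066284609670385 59.28421139717102
0.3046894445833104 [-0.02452256  0.43259065 -3.2483075 ]
True [ 0.56329312 -0.00810857  0.05854418]
15.7583
```

View pics/both.png

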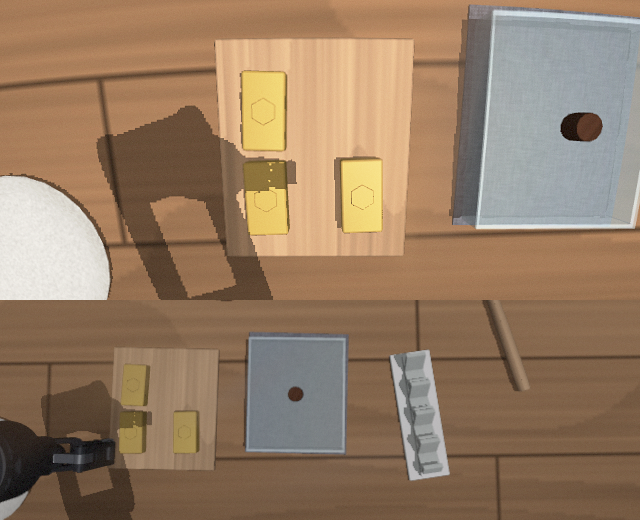

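The cover sits squarely on the mat. The board is clear with three tablets. I'll measure the tablets and board next, and draw a slot-edge overlay to check the rack frame.

```bash
python3 - <<'E'
from h import *
yy,xx=np.mgrid[:480,:640]
w=dict(np.load("pics/w_b2.npz"));t=dict(np.load("pics/t2.npz"))
for n,c,roi in(("w",w,(xx>210)&(xx<420)&(yy<260)),("t",t,(xx>112)&(xx<220)&(yy>220)&(yy<352))):
    h,s,v=[c["hsv"][...,i].astype(int) for i in range(3)]
    m=roi&(h>18)&(h<35)&(s>110)
    m=cv2.morphologyEx(np.uint8(m),cv2.MORPH_CLOSE,np.ones((3,3)))>0
    for k in blobs(m,200):
        p,d,a=rect(c,k,.036);print(n,"tab",np.round(p,4),d,round(a,2))
for c,uv in((w,[(216,40),(413,39),(404,255),(230,256)]),(t,[(114,228),(218,229),(214,350),(111,348)])):
    P=onz(c,uv,.012);print("board",np.round(P,4).tolist(),P.mean(0))
# rack overlay
c=dict(np.load("pics/w_rack.npz"));im=c["img"][:,:,::-1].copy()
im2=t["img"][:,:,::-1].copy()
Rz=R.from_euler('z',7.5,degrees=True)
for i in range(4):
    o=np.array([-.081+.054*i,0,.03]);S=R.from_euler('y',30,degrees=True)
    for pts,col in(([(.015,-.018,.048),(.015,.018,.048),(.023,.018,.048),(.023,-.018,.048)],(0,0,255)),([(-.015,-.018,.016),(-.015,.018,.016),(-.023,.018,.016),(-.023,-.018,.016)],(255,0,0))):
        P=Rz.apply(o+S.apply(pts))+[.523,-.2487,0]
        for cc,I in((c,im),(t,im2)): cv2.polylines(I,[np.int32(np.round(proj(cc,P)*16))],True,col,1,cv2.LINE_AA,4)
F=Rz.apply([(-.125,-.04,.01),(.125,-.04,.01),(.125,.04,.01),(-.125,.04,.01)])+[.523,-.2487,0]
for cc,I in((c,im),(t,im2)): cv2.polylines(I,[np.int32(np.round(proj(cc,F)*16))],True,(0,160,0),1,cv2.LINE_AA,4)
a=cv2.resize(im[30:300,240:400],None,fx=2.2,fy=2.2);b=cv2.resize(im2[220:370,380:460],None,fx=3.96,fy=3.96)
b=b[:a.shape[0]];cv2.imwrite("pics/ov.png",np.hstack([a,b]))
E
```

```text
w tab [0.5846 0.3066] [78.6 45.8] -3.46
w tab [0.4949 0.3099] [80.7 46.1] -0.52
w tab [0.4941 0.208 ] [80.7 44.6] 0.34
t tab [0.4928 0.3055] [79.7 51.8] -0.48
t tab [0.5833 0.3023] [79. 51.] -2.86
t tab [0.4922 0.2037] [79.5 47.9] 0.71
board [[0.6598, 0.3553], [0.6538, 0.15], [0.4175, 0.1557], [0.423, 0.3612]] [0.53854257 0.25556545]
board [[0.6574, 0.3557], [0.6532, 0.1481], [0.4157, 0.1545], [0.4213, 0.3564]] [0.53689804 0.25368996]
```

View pics/ov.png

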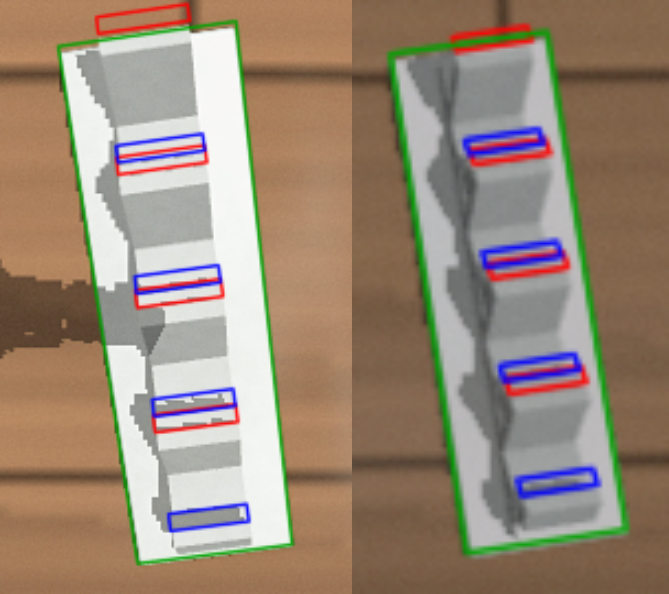

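The green foot outline fits in both views, but the slots sit about 10 mm nearer the robot than I assumed. I'll take one closer picture to fix that offset.

```bash
cat > ovl.py <<'E'
from h import *
def ov(c,dx,im,o0=(.523,-.2487),yaw=7.5):
    Rz=R.from_euler('z',yaw,degrees=True);S=R.from_euler('y',30,degrees=True)
    for i in range(4):
        o=np.array([-.081+.054*i+dx,0,.03])
        for pts,col in(([(.015,-.018,.048),(.015,.018,.048),(.023,.018,.048),(.023,-.018,.048)],(0,0,255)),([(-.015,-.018,.016),(-.015,.018,.016),(-.023,.018,.016),(-.023,-.018,.016)],(255,0,0))):
            P=Rz.apply(o+S.apply(pts))+[*o0,0]
            cv2.polylines(im,[np.int32(np.round(proj(c,P)*16))],True,col,1,cv2.LINE_AA,4)
    F=Rz.apply([(-.125,-.04,.01),(.125,-.04,.01),(.125,.04,.01),(-.125,.04,.01)])+[*o0,0]
    cv2.polylines(im,[np.int32(np.round(proj(c,F)*16))],True,(0,160,0),1,cv2.LINE_AA,4)
E
python3 - <<'E'
from ovl import *
bot.goto([.42,-.25,.23],quat(pose(0,0)))
c=snap("wrist");np.savez("pics/w_r2",**c);s=snap("scene")
im=c["img"][:,:,::-1].copy();raw=im.copy();ov(c,-.010,im)
u=np.int32(proj(c,[.523,-.2487,.03])[0]);print(u)
sl=np.s_[0:300,max(u[0]-100,0):u[0]+100]
i2=s["img"][:,:,::-1].copy();r2=i2.copy();ov(s,-.010,i2)
a=np.hstack([cv2.resize(x[sl],None,fx=1.35,fy=1.35) for x in(raw,im)])
z=np.s_[240:330,155:275]
b=np.vstack([cv2.resize(x[z],None,fx=2.2,fy=2.2) for x in(r2,i2)]);b=b[:a.shape[0]]
b=np.vstack([b,np.zeros((a.shape[0]-b.shape[0],b.shape[1],3),np.uint8)])
o=np.hstack([a,b]);print(o.shape);cv2.imwrite("pics/ov2.png",o)
E
```

```text
[322  82]
(405, 804, 3)
```

View pics/ov2.png

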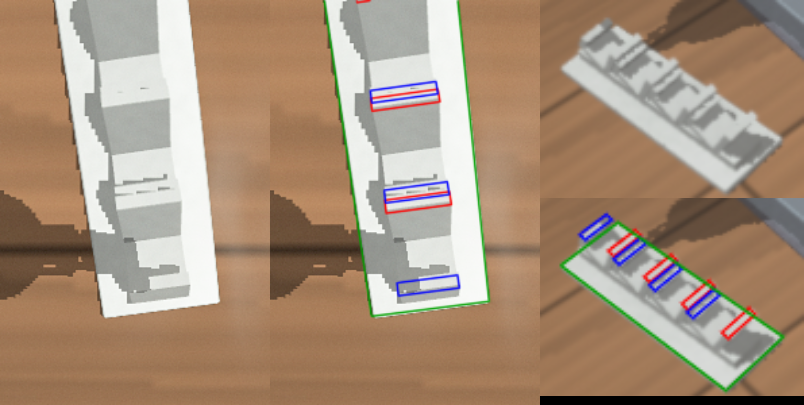

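```bash
python3 - <<'E'
from ovl import *
c=dict(np.load("pics/w_r2.npz"))
raw=c["img"][:,:,::-1]
u0=222+60;sl=np.s_[55:230,u0:u0+90]
f=3.4
a=cv2.resize(raw[sl],None,fx=f,fy=f,interpolation=cv2.INTER_CUBIC);b=a.copy()
Rz=R.from_euler('z',7.5,degrees=True);S=R.from_euler('y',30,degrees=True)
for i in range(3):
    o=np.array([-.081+.054*i-.009,0,.03])
    for pts,col in(([(.015,-.018,.048),(.015,.018,.048),(.023,.018,.048),(.023,-.018,.048)],(0,0,255)),([(-.015,-.018,.016),(-.015,.018,.016),(-.023,.018,.016),(-.023,-.018,.016)],(255,0,0)),([(-.023,-.018,0),(-.023,.018,0)],(0,160,0))):
        p=(proj(c,Rz.apply(o+S.apply(pts))+[.523,-.2487,0])+.5-[u0,55])*f
        cv2.polylines(b,[np.int32(p)],True,col,1)
cv2.imwrite("pics/ov3.png",np.hstack([a,b]))
E
```

```text
(no output)
```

View pics/ov3.png

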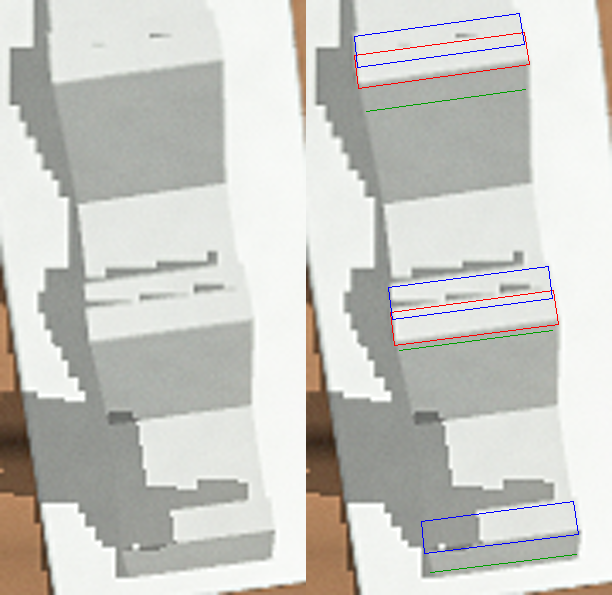

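Overlay and edges agree within about 1 mm, so the slots are at −0.0892+0.054·i along the rack. Next I'll check reach, then place the first tablet.

```bash
cat > pp.py <<'E'
from h import *
import sys
RZ=np.radians(7.5);RO=np.array([.523,-.2487,0]);S=R.from_euler('z',RZ)*R.from_euler('y',30,degrees=True)
TABS=[(.5843,.306,-3.1),(.4945,.3095,-.5),(.4936,.2070,.5)]
def slot(i,p): return R.from_euler('z',RZ).apply([-.0892+.054*i,0,.03])+RO+S.apply(p)
def plan(k,i,al=np.radians(15),g=.006):
    x,y,a=TABS[k];a=np.radians(a);M=pose(-al,a);C=np.array([x,y,.024]);d=M.apply([0,0,1])
    G=C+R.from_euler('z',a).apply([g,0,0]);P=G+d*(.0105/np.cos(al));r=M.inv().apply(C-P)
    L=pose(np.radians(60)-al,RZ);tgt=lambda p: slot(i,p)-L.apply(r)
    return M,d,P,L,tgt
def run(k,i):
    M,d,P,L,tgt=plan(k,i);q,l=quat(M),quat(L)
    bot.goto(P-d*.12,q);print("down hit",bot.servo_line(P,v=.12,until_force=12))
    bot.close(40);print("open",bot.current_opening(),"F",bot.current_grip_force())
    bot.servo_line(P+[0,0,.2],v=.2)
    bot.goto(tgt([0,0,.14]),l)
    bot.servo_line(tgt([0,0,.065]),v=.1)
    print("floor",bot.servo_line(tgt([0,0,.036]),v=.03,until_force=4),S.inv().apply(bot.current_eef_pos()-tgt([0,0,0])))
if __name__=="__main__":
    for k,i in((2,3),(0,2),(1,1)):
        M,d,P,L,tgt=plan(k,i)
        print(k,i,[None if q is None else np.round(q,2).tolist() for q in (bot.ik(P-d*.12,quat(M)),bot.ik(P,quat(M)),bot.ik(tgt([0,0,.14]),quat(L)),bot.ik(tgt([0,0,.04]),quat(L)))])
E
python3 pp.py && python3 - <<'E'
from pp import *
run(2,3); c=snap("scene","s3");w=snap("wrist");cv2.imwrite("pics/s3.png",np.hstack([cv2.resize(c["img"][200:350,120:320],(400,300)),cv2.resize(w["img"],(400,300))])[:,:,::-1]);print(bot.current_t())
E
```

```text
2 3 [[0.15, 0.53, 1.42, 0.04, 1.46, 1.71], [0.16, 0.62, 1.6, 0.04, 1.19, 1.7], [-0.77, 0.38, 1.88, 1.13, 0.66, -0.19], [-0.86, 0.49, 2.03, 1.41, 0.64, -0.62]]
0 2 [[0.25, 0.73, 1.04, 0.08, 1.61, 1.87], [0.27, 0.79, 1.24, 0.08, 1.36, 1.86], [-0.87, 0.32, 1.98, 1.14, 0.71, -0.29], [-0.97, 0.45, 2.12, 1.4, 0.69, -0.72]]
1 1 [[0.3, 0.59, 1.3, 0.08, 1.5, 1.86], [0.32, 0.67, 1.48, 0.09, 1.24, 1.86], [-0.98, 0.27, 2.07, 1.14, 0.77, -0.38], [-1.09, 0.41, 2.21, 1.35, 0.75, -0.81]]
down hit False
open 0.5171987267132081 F 41.96308135986328
floor True [0.00019067 0.00013538 0.04175794]
25.7
```

View pics/s3.png

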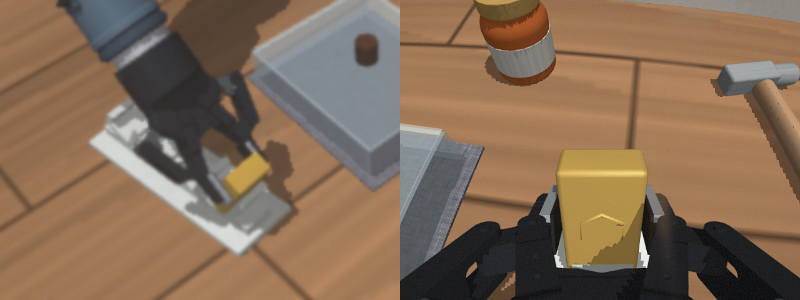

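The tablet stands in slot 3 and bottomed out at z≈42 mm, as expected. I'll release it, back off and do the other two.

```bash
cat >> pp.py <<'E'
def release():
    bot.let_go();bot.pause(.2);m=R.from_quat(np.roll(bot.current_tool_rot(),-1));p=np.array(bot.current_eef_pos())
    p=p-m.apply([0,0,.09]);bot.servo_line(p,v=.12);p[2]=.27;bot.servo_line(p,v=.2)
E
python3 - <<'E'
from pp import *
release();run(0,2);release();run(1,1);release()
bot.goto([.40,-.25,.28],quat(pose(0,0)));w=snap("wrist");np.savez("pics/w_end",**w);t=snap("top");np.savez("pics/t_end",**t);s=snap("scene")
print(bot.current_t())
a=np.hstack([cv2.resize(w["img"][:300,150:500],(400,343)),cv2.resize(t["img"][180:360,230:470],(400,300))[:300].repeat(1,0) if 0 else cv2.copyMakeBorder(cv2.resize(t["img"][180:360,230:470],(400,300)),0,43,0,0,0)])
b=cv2.resize(s["img"][150:340,120:440],(400,238));b=np.hstack([b,b*0])
cv2.imwrite("pics/end.png",np.vstack([a,b])[:,:,::-1])
E
```

```text
down hit False
open 0.5206721776851079 F 42.481271624565125
floor True [0.00021088 0.00010603 0.04076322]
down hit False
open 0.5164763413468872 F 42.18741059303284
floor True [2.01974902e-04 6.30479413e-05 4.22565291e-02]
51.0667
```

View pics/end.png

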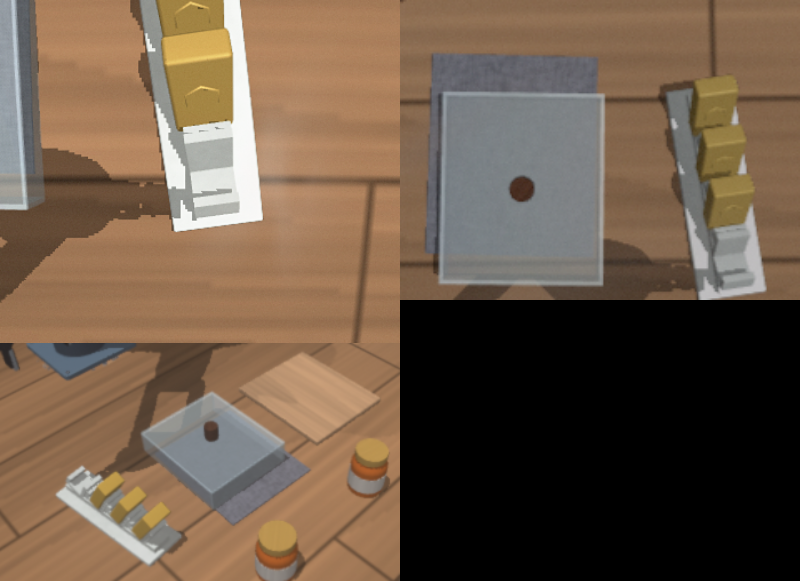

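All three tablets stand in slots 3, 2 and 1. The cover was knocked towards the robot and now hangs half off the mat, so I'll re-measure it from close up.

```bash
python3 - <<'E'
from h import *
t=dict(np.load("pics/t_end.npz"));p=onz(t,[(303,293)],.07)[0];print(p)
bot.goto([p[0]-.06,p[1],.33],quat(pose(0,-.03)));w=snap("wrist","cov2");np.savez("pics/cov2",**w)
yy,xx=np.mgrid[:480,:640]
for n,c,(r,cc) in(("t",snap("top"),(293,303)),("w",w,proj(w,[*p,.08])[0][::-1])):
    h,s,v=[c["hsv"][...,i].astype(int) for i in range(3)]
    k=blobs((v<100)&(s>70)&(abs(yy-r)<30)&(abs(xx-cc)<30),30)
    for q in k: m=(q.min(0)+q.max(0))/2;print(n,q.min(0),q.max(0),onz(c,[m],.065),onz(c,[m],.08))
E
```

```text
[ 0.52700498 -0.02235024]
t [296 286] [309 300] [[ 0.52682563 -0.02123592]] [[ 0.52739157 -0.02182113]]
w [305 119] [333 148] [[ 0.5281174  -0.02121831]] [[ 0.52850578 -0.02135392]]
```

View pics/cov2.png

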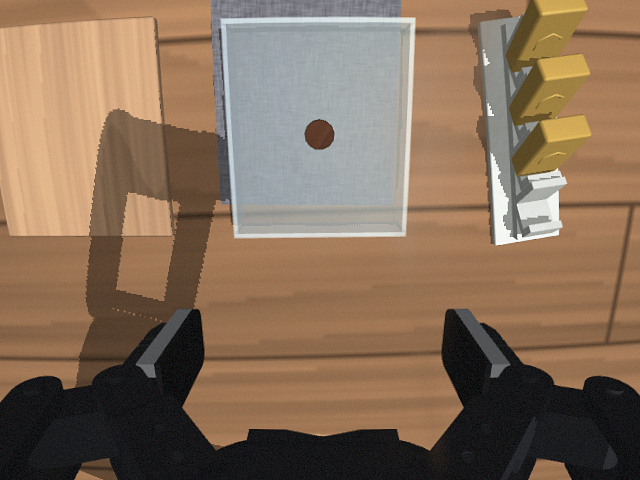

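```bash
python3 - <<'E'
from h import *
w=dict(np.load("pics/cov2.npz"));P=onz(w,[(221,18),(414,18),(406,237),(235,237)],.0505);print(P,P.mean(0))
d=(P[0]-P[3])+(P[1]-P[2]);ya=np.arctan2(d[1],d[0]);yb=np.radians(-1.45);print(np.degrees(ya))
k=[.528,-.0213];b=[.538,.255]
bot.goto(k+[.2],quat(pose(0,ya)))
print(bot.servo_line(k+[.057],v=.12,until_force=15),bot.current_eef_pos())
bot.close(60);print(bot.current_opening(),bot.current_grip_force())
bot.servo_line(k+[.18],v=.12);bot.servo_line(b+[.18],quat(pose(0,yb)),v=.2)
bot.servo_line(b+[.08],v=.12);print(bot.servo_line(b+[.062],v=.03,until_force=4),bot.current_eef_pos())
bot.let_go();bot.servo_line(b+[.2],v=.15)
bot.goto([.40,.0,.33],quat(pose(0,0)));t=snap("top","t9");np.savez("pics/t9",**t)
bot.goto([.48,.25,.33],quat(pose(0,-.03)));w=snap("wrist","w9");s=snap("scene")
o=np.vstack([np.hstack([cv2.resize(t["img"][200:360,80:460],(400,168)),cv2.resize(s["img"][100:340,120:440],(400,300))[:168]*0]),np.hstack([cv2.resize(w["img"],(400,300)),cv2.resize(s["img"][100:340,120:440],(400,300))])])
cv2.imwrite("pics/fin.png",o[:,:,::-1]);print(bot.current_t())
E
```

```text
[[ 0.63918247  0.0683132 ]
 [ 0.63328508 -0.11465323]
 [ 0.41755691 -0.1105277 ]
 [ 0.42324836  0.07234499]] [ 0.5283182  -0.02113068]
-1.0826149868056822
False [ 0.52864179 -0.02145807  0.05779315]
0.30736424813489305 58.80016028881073
True [0.53819391 0.25549366 0.06653668]
62.8667
```

View pics/fin.png

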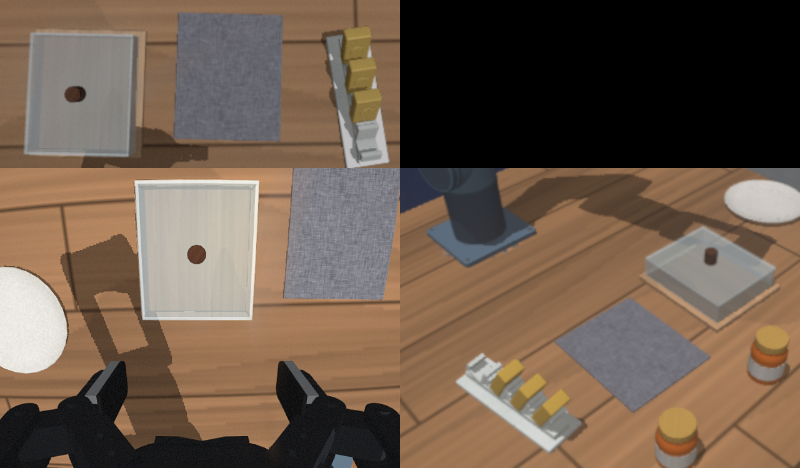

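The cover is square on the board, contacting at the expected height. The three tablets stand in the rack, the mat is empty and the robot is clear, so I'm handing in.

```bash
python3 -c "
from plant import bot
print(bot.job_done())"
```

```text
the job is handed in; nothing more can be done
None
```

I handed the job in at about 63 s: all three tablets present stand in slots 3, 2 and 1, the cover is back squarely on the empty board, and the jars and hammer were left alone; the hand-in returned no verdict.

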